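# Find the open push-lock valve by feel, click it shut and tag it

## Robot

A 7-joint arm with a two-finger parallel gripper is mounted at the origin on a cart in front of the work surface, level with it; the furniture and walls round the work are solid. World frame = base frame: x ahead of the robot, y to its left, z up, the work surface at z = 0. Lengths are in m, angles in rad, forces in N, time in s.
With the tool pointing down it reaches from about 0.35 to 0.9 m from the base axis. Payload 8.1 kg.
Tool frame: the origin (TCP) lies midway between the tips of the shut fingers; the grasp point (between the pads) lies 19 mm behind it; z points along the fingers, y is the line along which they close (so a half turn about z gives the same grasp; the last joint's range is limited). The gripper opens to 92 mm and grips with 3 to 60 N. Pads are 19 mm wide; open, the fingers measure 130 mm over their backs; the gripper's body (75 mm by 190 mm) begins 47 mm behind the grasp point.
Start: joints at [1.214, 0.434, 0.025, 1.573, -0.012, 1.134, -0.075], TCP at [0.157, -0.605, 0.227] pointing down, gripper open.
Joint ranges: [-2.62, 2.62], [-0.44, 2.09], [-1.27, 1.32], [0.08, 2.57], [-1.32, 4.46], [0.12, 2], [-2.74, 2.74]. Speed limits (rad/s): [2.22, 2.22, 3.01, 3.01, 3.14, 3.14, 3.14].

## Interface

Orientations are given as a rotation vector (axis times angle).
In Python, from cell import arm gives the robot as it stands.
- The arm moves only by the tool arm_command, never from a script. Its arguments are lists of equal length, an entry for each row: "dp": the shift along the tool's x, y, z in units of 25 mm (1.0 is 25 mm), a list of three; "angular": the turn, a rotation vector about the tool's x, y, z in units of 0.15 rad (1.0 is 0.15 rad), a list of three; "claw": the opening, from 0 (shut) to 1 (fully open). In form: {"dp": [[x, y, z], ...], "angular": [[rx, ry, rz], ...], "claw": [claw, ...]}. A call has 1 to 10 rows; each row shifts and turns the commanded pose from where the row before left it, along the tool's axes as they then stand; what a row does not reach is not made up. A row lasts 1/10 s, in which the tool goes at most 50 mm and 8.59 degrees, less where a joint would pass 70% of its speed; a pose out of reach is approached as far as the arm can. A call with a number of a shift or a turn outside -1 to 1 is refused whole. A call with a gripper value outside its range is refused whole. The fingers move at their own pace and stop on an object; "force" is the grip in N (left out, the last holds). Time passes only in rows, so rows that do not move let the fingers close. It gives the time, the measured TCP pose, the force, the opening and the grip force at its end, in the units of the state.
- arm.observe(): the state, without advancing time (a new reading comes with each control period).
- arm.get_image(name): name is "scene" or "top" or "wrist"; returns a dict with "frame" (400x640x3 uint8, red, green, blue), "z_map" (400x640 float32, m along the optical axis (not along the pixel's ray), 0 where there is no reading), "K" (3x3 intrinsics, pixels), "R" (3x3) and "t" (3): a world point X has camera coordinates R X + t. Camera axes: x right, y down, z forward; pixel columns grow to the right and rows downward; lengths in m; the calibration is good to about 2 mm. A picture is of the moment at which its call begins.
- arm.sign_off(): hands the job in; it is judged then, once.
The state is a dict: "clock": time; "joints": joint angles; "dq": joint speeds; "joint_efforts": joint torques, N m; "position": TCP position; "ee_rot": TCP orientation; "force": force on the tool from outside, world axes, zero at the start; "ft_torque": the same for the moment, N m; "width": opening from 0.0 (shut) to 1.0 (fully open); "gripper_force": force on a finger pad.
Only numpy, scipy, OpenCV 4.12 (cv2) and the standard library are available. Lean on these libraries where they do the work, as an engineer would, in place of code of your own. Each camera call takes 0.05 s, during which the arm holds its last target. There are 200 camera calls.

## Task

One of the three push-lock valves on the vacuum manifold has been left open; their dust caps all stand equally high, so feel under each cap for the one without slack and click it shut with one steady full press, without ever clicking open a valve that is already shut. Then take the hook-on tag from the little stand and hang it on the manifold's rail, centred on the dark band behind the valve you have just shut, let it hang there on its own, and leave the other things on the bench where they are.

Things in the scene. Friction and masses are not known exactly. Their poses are not given: they have to be found in the camera images.
- manifold: vacuum manifold, fixed: base plate 150 x 270 x 8 mm (x -0.04 to +0.11), header bar with 3 brass hose barbs in front, 3 grey valve housings on top, a rail behind. Origin on the bench under the middle valve; x from the valves to the rail, y to the left valve, z up. Rail: round bar 10 mm thick along y at x = +0.088, axis 120 mm up, between posts at y = -0.122 and +0.122
- valve_left (a point): centre of the top of the left valve's black dust cap at rest, 31 mm across, 93.5 mm above the bench; a fixed point that does not move with the cap. Valves stand 75 mm apart and are alike. A cap goes straight down 14.5 mm on a light spring of its own (1 to 2 N) and stands equally high over an open and a shut valve. Exactly one valve is open at the start
- valve_middle (a point): the same point of the middle valve. Feel: under each cap hides a push-push plunger that takes 4.5 N to start and 8 to 9 N at the end. Open valve: plunger out, the cap turns firm (over 4 N) within 1 mm. Shut valve: plunger latched in, about 7 to 8 mm of slack before the cap turns firm. A touch that stops at 3 N tells which
- valve_right (a point): the same point of the right valve. Click: a press to 12 to 14 mm below the cap's rest height and release turns open into shut, or shut into open; a press that ends less than 10 mm down changes nothing
- band_left (a point): centre, on the rail's axis, of the dark engraved band (6 mm wide) behind the left valve; y along the rail, 120 mm above the bench
- band_middle (a point): centre, on the rail's axis, of the dark engraved band (6 mm wide) behind the middle valve; y along the rail, 120 mm above the bench
- band_right (a point): centre, on the rail's axis, of the dark engraved band (6 mm wide) behind the right valve; y along the rail, 120 mm above the bench
- stand: low stand, fixed, left or right of the manifold: dark base plate 80 x 130 x 10 mm, a post at y = +0.05, and a level side rod 10 mm thick along y (from the post to y = -0.06), axis 120 mm above the bench, on which the tag hangs at first. Origin on the bench at the middle of the plate
- tag_grip (a point): middle of the tag's white grip block, 10 mm thick (x), 34 mm wide (y), 44 mm high, where it is held; y along the rod it hangs on, z up. Hanging, this point is 30 mm above the rod's axis. The tag is lifted off and put on straight from above, and may hang either way round
- tag: the same tag, loose, one rigid piece 34 mm wide, 119 mm high, about 70 g; origin on the axis of the rod it hangs on. Under the grip an inverted U of sheet metal, open below, inner gap 18 mm in x, straddles the rod; its short leg (-x side) reaches 25 mm below the rod's axis, the long one (+x side) 67 mm
- beaker: empty plastic beaker, 54 mm across and 72 mm high, loose, a bystander; origin under its centre
- stopper: rubber stopper, 35 mm across and 28 mm high, loose, a bystander; origin under its centre
Not all that is in view belongs to the job. Leave any green look-alike of the tag alone.

How it is judged:
On the way, in this order (a step that is already met when the one before it is completed fails the run):
1. the valve that was open has been clicked shut and stays in (value of joint valve_a_plunger between 0.006 and 0.0088 m and contact force between the fingers and valve_a below 0.5 N), for 0.2 s.
2. the tag hangs on the manifold's rail at the band behind that valve (y of tag_grip in the frame of valve_a between -0.009 and 0.009 m and x of tag_grip in the frame of valve_a between 0.078 and 0.098 m and z of tag_grip in the frame of valve_a between 0.144 and 0.156 m and angle between tag_grip's own z axis and vertical below 0.3 rad and contact force between the fingers and tag below 0.05 N), for 0.2 s.
At the end, for the whole second after the job is handed in: All three valves are shut (plungers latched in), and the tag hangs at rest on the manifold's rail, its middle within 9 mm along the rail of the dark band behind the valve that was open at the start, hooked over the rail, within 0.3 rad of upright and let go (all of step 2 and value of joint valve_a_plunger between 0.006 and 0.0088 m and value of joint valve_b_plunger between 0.006 and 0.0088 m and value of joint valve_c_plunger between 0.006 and 0.0088 m and linear speed of tag below 0.03 m/s); the robot touches nothing.
It fails at once if a valve that was already shut is clicked open (value of joint any of valve_b_plunger, valve_c_plunger below 0.003 m).
It fails at once if a loose bystander (beaker, stopper, petri dish, timer, marker, thermometer) is pushed more than 20 mm (distance of any of beaker, stopper, dish, timer_box, marker_pen, thermometer from where it was at the start of the episode above 0.02 m).
It also fails if it takes over 61 s, if anything falls off the work surface, if the arm or the gripper's body presses on something with over 40 N, if the wrist force passes 120 N, or if a joint passes its speed limit or range.

## Working session

There is one attempt and no reset: what is moved stays moved. The work goes in short steps, Python scripts to look and compute and a tool call to move; the robot and the scene stay as the last step left them, time stands still between calls to the robot, and variables do not carry over. Pictures are saved under pics/ and viewed, at most 10 in all, crops included, and the job is handed in when it is done.

Besides the shell and the picture viewer there is one more tool, called after "Call:" in YAML: its name, and indented under it one key for each argument. arm_command: Moves the arm, as the interface text tells. Its arguments: {"type":"object","properties":{"dp":{"type":"array","items":{"type":"array","items":{"type":"number"}}},"angular":{"type":"array","items":{"type":"array","items":{"type":"number"}}},"claw":{"type":"array","items":{"type":"number"}},"force":{"type":"number"}},"required":["dp","angular","claw"]}

```bash
mkdir -p pics
cat > h.py <<'E'
import numpy as np, cv2, pickle
from cell import arm
def grab(n,save=None):
    d=arm.get_image(n); pickle.dump(d,open(f'{n}.pkl','wb'))
    if save: cv2.imwrite(f'pics/{save}.png',d['frame'][:,:,::-1])
    return d
def ld(n): return pickle.load(open(f'{n}.pkl','rb'))
def cloud(d):
    z=d['z_map']; v,u=np.mgrid[:z.shape[0],:z.shape[1]]
    p=np.stack([(u-d['K'][0,2])/d['K'][0,0]*z,(v-d['K'][1,2])/d['K'][1,1]*z,z],-1)
    w=(p-d['t'])@d['R']; w[z<=0]=np.nan; return w
def ray(d,u,v,h):
    c=-d['R'].T@d['t']; r=d['R'].T@np.linalg.solve(d['K'],[u,v,1.]); return c+r*(h-c[2])/r[2]
E
python3 - <<'E'
from h import *
for n in('scene','top'):
    d=grab(n,n+'0'); print(n,-d['R'].T@d['t'])
s=arm.observe(); print(s['clock'],s['position'],s['ee_rot'],s['force'],s['width'])
E
```

```text
scene [ 0.03480692 -0.89703743  0.97193892]
top [ 0.43587291 -0.0544777   1.16664071]
0.1 [ 0.15679044 -0.60455567  0.22603099] [-3.11499632e+00 -3.97365999e-01  4.57578185e-04] [ 0.121735    0.1580844  -0.49913186] 0.9983302054613379
```

View pics/scene0.png

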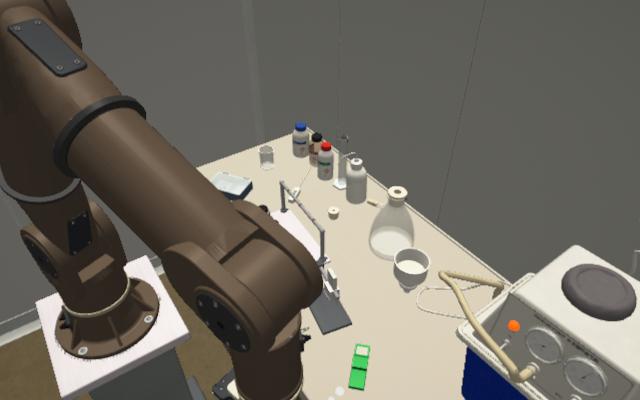

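View pics/top0.png

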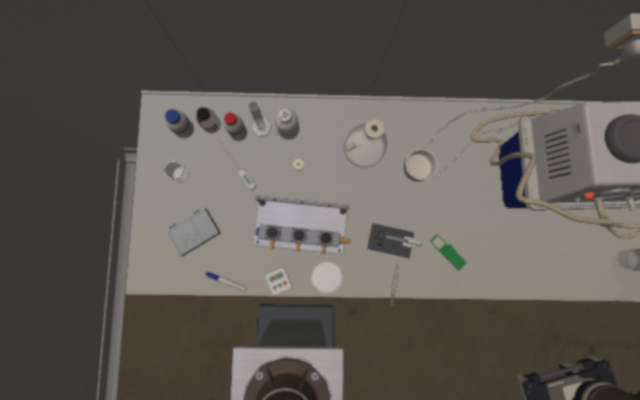

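The top view shows the manifold with three black caps near (272,232), (299,235) and (326,238), and its rail from (262,202) to (344,210). The stand is at (391,240) with the white tag near (410,241). The green look-alike is at (448,252) and stays untouched. Next I'll enlarge the manifold and stand.

Run:
```python
from h import *
d=ld('top'); f=d['frame'][185:275,245:445]
cv2.imwrite('pics/crop1.png',cv2.resize(f,None,fx=4,fy=4,interpolation=cv2.INTER_CUBIC)[:,:,::-1])
w=cloud(d)
for u,v in[(272,232),(299,235),(326,238)]:
    print(w[v,u], ray(d,u,v,.0935))
for h,n in((.0935,'cap'),(.15,'tag'),(.12,'rail')):
    m=(abs(w[...,2]-h)<.006); m[:185]=0;m[275:]=0;m[:,:245]=0;m[:,445:]=0
    c,l,s,ce=cv2.connectedComponentsWithStats(m.astype(np.uint8))
    for i in range(1,c):
        if s[i,4]>5: print(n,s[i],ce[i],ray(d,*ce[i],h))
```

```text
[0.48160441 0.04776988 0.09294866] [0.48158092 0.04771738 0.0935    ]
[ 0.47447586 -0.0272161   0.09377045] [ 0.47448559 -0.02720923  0.0935    ]
[ 0.46737008 -0.10217327  0.09399565] [ 0.46738463 -0.10219531  0.0935    ]
cap [266 227  11  11  95] [271.28421053 232.24210526] [0.4808813 0.0496751 0.0935   ]
cap [293 230  11  11  95] [298.13684211 235.08421053] [ 0.47421566 -0.02482378  0.0935    ]
cap [320 233  11  11  92] [324.97826087 237.84782609] [ 0.46776001 -0.09935531  0.0935    ]
rail [255 196  94  14 282] [300.63120567 202.45744681] [ 0.56219876 -0.03044611  0.12      ]
rail [385 235  19   8  65] [394.12307692 238.4       ] [ 0.46841075 -0.2860499   0.12      ]
rail [377 239   5   8  20] [379.3  242.35] [ 0.45714447 -0.24559242  0.12      ]
rail [416 245   5   2   6] [418.33333333 245.16666667] [ 0.45119141 -0.35173904  0.12      ]
```

View pics/crop1.png

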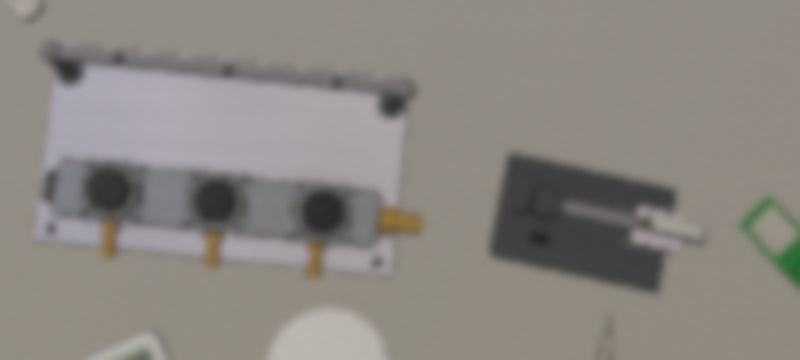

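The crop confirms three black caps, left to right at crop (108,188), (217,201) and (322,212), and dark bands on the rail at (118,57), (228,70) and (335,82). The tag is white and hangs on the stand's rod at about crop (670,228); the green outline at (775,230) is the decoy. I'll go to the right valve with shut fingers.

Call:
arm_command:
  dp:
    - [0.85,-0.82,0]
    - [0.85,-0.82,0]
    - [0.85,-0.82,0]
    - [0.85,-0.82,0]
    - [0.85,-0.82,0]
    - [0.85,-0.82,0]
    - [0.85,-0.82,0]
    - [0.85,-0.82,0]
    - [0.85,-0.82,0]
    - [0.85,-0.82,0]
  angular:
    - [0,0,0]
    - [0,0,0]
    - [0,0,0]
    - [0,0,0]
    - [0,0,0]
    - [0,0,0]
    - [0,0,0]
    - [0,0,0]
    - [0,0,0]
    - [0,0,0]
  claw: [0,0,0,0,0,0,0,0,0,0]

```text
clock: 1.1
position: [0.3114, -0.352, 0.2265]
ee_rot: [-3.116, -0.397, 0.001]
force: [0.9, -0.4, 0.7]
width: 0.179
gripper_force: 0.0
```

Call:
arm_command:
  dp:
    - [0.85,-0.82,0]
    - [0.85,-0.82,0]
    - [0.85,-0.82,0]
    - [0.85,-0.82,0]
    - [0.85,-0.82,0]
    - [0.85,-0.82,0]
    - [0.5,-0.5,0]
    - [0,0,0]
    - [0,0,0]
    - [0,0,0]
  angular:
    - [0,0,0]
    - [0,0,0]
    - [0,0,0]
    - [0,0,0]
    - [0,0,0]
    - [0,0,0]
    - [0,0,0.7]
    - [0,0,0.8]
    - [0,0,0.8]
    - [0,0,0]
  claw: [0,0,0,0,0,0,0,0,0,0]

```text
clock: 2.1
position: [0.4125, -0.1867, 0.2265]
ee_rot: [-3.138, 0.146, 0.001]
force: [0.1, -0.5, -0.6]
width: 0.007
gripper_force: 0.0
```

```bash
cat >> h.py <<'E'
from scipy.spatial.transform import Rotation as Ro
def st():
    s=arm.observe(); R=Ro.from_rotvec(s['ee_rot']).as_matrix()
    print('t',round(s['clock'],2),'p',np.round(s['position'],4),'a',round(np.arctan2(R[1,0],R[0,0]),3),'tilt',np.round(R[2,:2],3),'F',np.round(s['force'],2),'w',round(s['width'],3),'g',np.round(s['gripper_force'],1)); return s,R
def to(x,y,z=None):
    s,R=st(); p=np.array(s['position']); g=np.array([x,y,p[2] if z is None else z]); print('dp',np.round(R.T@(g-p)/.025,2))
E
python3 - <<'E'
from h import *
to(.4678,-.0994,.1); d=grab('wrist','wrist1')
print(-d['R'].T@d['t'])
E
```

```text
t 2.1 p [ 0.4125 -0.1867  0.2265] a -0.093 tilt [-0.001 -0.   ] F [ 0.12 -0.55 -0.6 ] w 0.007 g 0.0
dp [ 1.88 -3.68  5.06]
[ 0.48774346 -0.19260798  0.38412985]
```

View pics/wrist1.png

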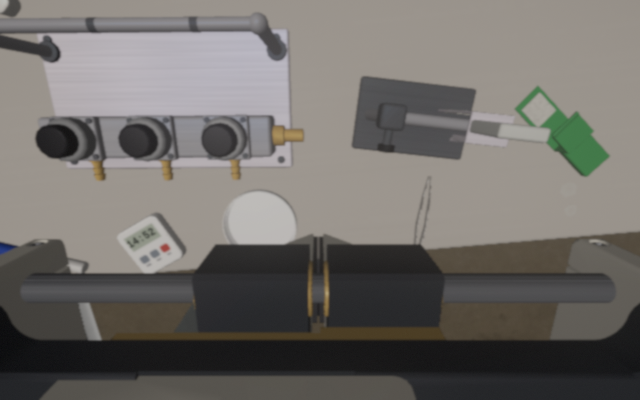

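The wrist view shows the caps at about (60,140), (142,140) and (222,138) and the rail along row 22, with bands near (92,24) and (194,23). The tag's grip block is at about (525,132) on the rod, and the green decoy is at (560,130). Now I'll measure these.

Run:
```python
from h import *
d=ld('wrist'); w=cloud(d)
def comp(lo,hi,box,n,fit=0):
    m=(w[...,2]>lo)&(w[...,2]<hi); k=np.zeros_like(m); k[box[1]:box[3],box[0]:box[2]]=1; m&=k>0
    c,l,s,ce=cv2.connectedComponentsWithStats(m.astype(np.uint8))
    for i in range(1,c):
        if s[i,4]>30:
            P=w[l==i]; r=cv2.minAreaRect(P[:,:2].astype(np.float32)*1000)
            print(n,s[i],'mean',P.mean(0).round(4),'rect mm',np.round(r[0],1),np.round(r[1],1),round(r[2],1))
comp(.0905,.097,(0,90,300,190),'cap')
comp(.1,.13,(340,60,560,170),'rod')
comp(.160,.18,(440,60,560,170),'grip')
comp(.117,.13,(0,0,240,40),'rail')
# band darkness along rail
g=cv2.cvtColor(d['frame'],cv2.COLOR_RGB2GRAY)
m=(w[...,2]>.115)&(w[...,2]<.13); 
row=[ (g[5:40,u][m[5:40,u]].mean() if m[5:40,u].any() else 255) for u in range(250)]
for u in range(60,230):
    if row[u]<0.8*np.median(row[60:230]): print(u,round(row[u]),w[5:40,u][m[5:40,u]].mean(0).round(4))
```

```text
cap [201 123  34  35 882] mean [ 0.4685 -0.1001  0.0929] rect mm [468.2 -99.7] [29.8 30. ] 17.7
cap [ 35 125  35  34 896] mean [0.4812 0.0482 0.0928] rect mm [480.7  48.7] [29.6 29.6] 86.0
cap [118 124  34  34 884] mean [ 0.4748 -0.026   0.0929] rect mm [474.7 -25.6] [29.7 29.6] 83.5
rod [ 376  103  139   50 2551] mean [ 0.466  -0.2855  0.1253] rect mm [ 459.9 -289.8] [104.7  37.9] 80.2
grip [489 122  61  21 913] mean [ 0.4604 -0.3225  0.1707] rect mm [ 459.9 -324.9] [34.5 10. ] 78.5
rail [   0   16  240   18 3690] mean [ 0.5596 -0.0533  0.1235] rect mm [560.5 -51.6] [180.3  10.7] 85.1
86 92 [ 0.5615 -0.0293  0.1237]
87 84 [ 0.5617 -0.0301  0.1237]
88 79 [ 0.5616 -0.0309  0.1238]
89 76 [ 0.5617 -0.0314  0.1234]
90 75 [ 0.5616 -0.0322  0.1235]
91 74 [ 0.5615 -0.033   0.1236]
92 77 [ 0.5615 -0.0336  0.1235]
93 85 [ 0.5614 -0.0344  0.1235]
189 94 [ 0.5551 -0.1045  0.124 ]
190 86 [ 0.5553 -0.1054  0.1242]
191 84 [ 0.5554 -0.1059  0.1235]
192 83 [ 0.5553 -0.1066  0.1236]
193 82 [ 0.5552 -0.1074  0.1238]
194 82 [ 0.5552 -0.1081  0.1236]
195 86 [ 0.5551 -0.1088  0.1237]
196 96 [ 0.555  -0.1096  0.1237]
```

Call:
arm_command:
  dp:
    - [0.47,-0.92,0]
    - [0.47,-0.92,0]
    - [0.47,-0.92,0]
    - [0.47,-0.92,0]
    - [0,0,1]
    - [0,0,1]
    - [0,0,1]
    - [0,0,1]
    - [0,0,0.9]
    - [0,0,0]
  angular:
    - [0,0,0]
    - [0,0,0]
    - [0,0,0]
    - [0,0,0]
    - [0,0,0]
    - [0,0,0]
    - [0,0,0]
    - [0,0,0]
    - [0,0,0]
    - [0,0,0]
  claw: [0,0,0,0,0,0,0,0,0,0]

```text
clock: 3.15
position: [0.4657, -0.0995, 0.1018]
ee_rot: [-3.138, 0.139, 0.008]
force: [-0.6, 0.1, -0.0]
width: 0.009
gripper_force: 0.0
```

Call:
arm_command:
  dp:
    - [0.08,0,0.2]
    - [0,0,0.1]
    - [0,0,0.1]
    - [0,0,0.1]
    - [0,0,0]
  angular:
    - [0,0,0]
    - [0,0,0]
    - [0,0,0]
    - [0,0,0]
    - [0,0,0]
  claw: [0,0,0,0,0]

```text
clock: 3.65
position: [0.4701, -0.0998, 0.092]
ee_rot: [3.138, -0.143, 0.001]
force: [0.8, 0.3, -0.3]
width: 0.004
gripper_force: 0.4
```

```bash
python3 -c "
from h import *
to(.4748,-.026)"
```

```text
t 3.65 p [ 0.4701 -0.0998  0.092 ] a -0.091 tilt [0.001 0.   ] F [ 0.81  0.28 -0.32] w 0.004 g 0.4
dp [-0.08 -2.96 -0.  ]
```

Call:
arm_command:
  dp:
    - [0,0,0.1]
    - [0,0,0.06]
    - [0,0,0]
    - [0,0,0]
  angular:
    - [0,0,0]
    - [0,0,0]
    - [0,0,0]
    - [0,0,0]
  claw: [0,0,0,0]

```text
clock: 4.05
position: [0.4699, -0.0998, 0.0877]
ee_rot: [3.138, -0.143, 0.0]
force: [0.3, -0.1, 1.3]
width: 0.004
gripper_force: 0.5
```

Call:
arm_command:
  dp:
    - [0,0,0]
  angular:
    - [0,0,0]
  claw: [0]

```text
clock: 4.15
position: [0.4699, -0.0998, 0.0878]
ee_rot: [3.138, -0.143, 0.0]
force: [1.5, -0.8, 1.1]
width: 0.006
gripper_force: 0.5
```

The right valve has slack at 5.6 mm down with only 1.2 N, so it is shut. Next is the middle one.

Call:
arm_command:
  dp:
    - [0,0,-0.6]
    - [0,0,0]
    - [-0.04,-0.74,0]
    - [-0.04,-0.74,0]
    - [0,-0.74,0]
    - [0,-0.74,0]
    - [0,0,0.3]
    - [0,0,0.1]
    - [0,0,0.1]
    - [0,0,0]
  angular:
    - [0,0,0]
    - [0,0,0]
    - [0,0,0]
    - [0,0,0]
    - [0,0,0]
    - [0,0,0]
    - [0,0,0]
    - [0,0,0]
    - [0,0,0]
    - [0,0,0]
  claw: [0,0,0,0,0,0,0,0,0,0]

```text
clock: 5.15
position: [0.4742, -0.0269, 0.0897]
ee_rot: [3.138, -0.145, -0.002]
force: [-1.0, 0.4, 0.7]
width: 0.003
gripper_force: 0.5
```

Call:
arm_command:
  dp:
    - [0,0,0.05]
    - [0,0,0]
  angular:
    - [0,0,0]
    - [0,0,0]
  claw: [0,0]

```text
clock: 5.35
position: [0.4745, -0.0266, 0.0889]
ee_rot: [3.138, -0.145, -0.0]
force: [-0.2, -0.0, 1.1]
width: 0.002
gripper_force: 0.5
```

Middle also has slack, so it is shut. Now the left one.

Call:
arm_command:
  dp:
    - [0,0,-0.6]
    - [0,0,0]
    - [0,-0.75,0]
    - [0,-0.75,0]
    - [0,-0.75,0]
    - [0,-0.75,0]
    - [0,0,0.3]
    - [0,0,0.1]
    - [0,0,0.06]
    - [0,0,0]
  angular:
    - [0,0,0]
    - [0,0,0]
    - [0,0,0]
    - [0,0,0]
    - [0,0,0]
    - [0,0,0]
    - [0,0,0]
    - [0,0,0]
    - [0,0,0]
    - [0,0,0]
  claw: [0,0,0,0,0,0,0,0,0,0]

```text
clock: 6.35
position: [0.4812, 0.0484, 0.0923]
ee_rot: [-3.138, 0.145, 0.001]
force: [-2.2, 2.6, 5.4]
width: 0.006
gripper_force: 2.6
```

Call:
arm_command:
  dp:
    - [0,0,0.02]
    - [0,0,0]
  angular:
    - [0,0,0]
    - [0,0,0]
  claw: [0,0]

```text
clock: 6.55
position: [0.4812, 0.0484, 0.0921]
ee_rot: [-3.138, 0.145, 0.0]
force: [-2.4, 3.1, 5.1]
width: 0.005
gripper_force: 2.6
```

Left is firm at 5 N, 1.3 mm down, so it is the open valve. I'll press it steadily.

Call:
arm_command:
  dp:
    - [0,0,0.1]
    - [0,0,0.1]
    - [0,0,0.1]
    - [0,0,0.1]
    - [0,0,0.06]
    - [0,0,0]
    - [0,0,0]
  angular:
    - [0,0,0]
    - [0,0,0]
    - [0,0,0]
    - [0,0,0]
    - [0,0,0]
    - [0,0,0]
    - [0,0,0]
  claw: [0,0,0,0,0,0,0]

```text
clock: 7.25
position: [0.4813, 0.0484, 0.0808]
ee_rot: [-3.138, 0.145, -0.0]
force: [-3.4, 3.0, 8.5]
width: 0.001
gripper_force: 4.2
```

Call:
arm_command:
  dp:
    - [0,0,0.03]
    - [0,0,0]
    - [0,0,-0.4]
    - [0,0,-0.6]
    - [0,0,-0.5]
    - [0,0,0]
    - [0,0,0]
    - [0,0,0]
  angular:
    - [0,0,0]
    - [0,0,0]
    - [0,0,0]
    - [0,0,0]
    - [0,0,0]
    - [0,0,0]
    - [0,0,0]
    - [0,0,0]
  claw: [0,0,0,0,0,0,0,0]

```text
clock: 8.05
position: [0.481, 0.0484, 0.1167]
ee_rot: [3.138, -0.144, -0.001]
force: [-0.6, -0.2, -0.2]
width: 0.002
gripper_force: 0.0
```

Call:
arm_command:
  dp:
    - [0,0,0.5]
    - [0,0,0.4]
    - [0,0,0.15]
    - [0,0,0.1]
    - [0,0,0]
    - [0,0,0]
  angular:
    - [0,0,0]
    - [0,0,0]
    - [0,0,0]
    - [0,0,0]
    - [0,0,0]
    - [0,0,0]
  claw: [0,0,0,0,0,0]

```text
clock: 8.65
position: [0.4814, 0.0488, 0.0885]
ee_rot: [3.138, -0.143, -0.0]
force: [-1.6, -0.4, 1.0]
width: 0.008
gripper_force: 0.5
```

```bash
python3 -c "
from h import *
to(.460,-.3249,.23)"
```

```text
t 8.65 p [0.4814 0.0488 0.0885] a -0.091 tilt [-0.  0.] F [-1.56 -0.42  1.04] w 0.008 g 0.5
dp [ 0.51 14.97 -5.66]
```

The left valve now has slack, so it is shut. Next is the tag.

Call:
arm_command:
  dp:
    - [0,0,-1]
    - [0,0,-1]
    - [0,0,-1]
    - [0,0,-1]
    - [0,0,-1]
    - [0,1,-0.7]
    - [0,1,0]
    - [0,1,0]
    - [0,1,0]
    - [0,1,0]
  angular:
    - [0,0,0]
    - [0,0,0]
    - [0,0,0]
    - [0,0,0]
    - [0,0,0]
    - [0,0,0]
    - [0,0,0]
    - [0,0,0]
    - [0,0,0]
    - [0,0,0]
  claw: [0,0,0,0,0,0,0,0,0,0]

```text
clock: 9.65
position: [0.47, -0.0767, 0.2314]
ee_rot: [3.138, -0.143, 0.002]
force: [-0.1, -0.1, 0.1]
width: 0.002
gripper_force: 0.0
```

Call:
arm_command:
  dp:
    - [0,1,0]
    - [0,1,0]
    - [0,1,0]
    - [0,1,0]
    - [0,1,0]
    - [0,1,0]
    - [0,1,0]
    - [0,1,0]
    - [0.5,1,0]
    - [0,0.9,0]
  angular:
    - [0,0,0]
    - [0,0,0]
    - [0,0,0]
    - [0,0,0]
    - [0,0,0]
    - [0,0,0]
    - [0,0,0]
    - [0,0,0]
    - [0,0,0]
    - [0,0,0]
  claw: [0,0,0,0,0,0,0,0,0,0]

```text
clock: 10.65
position: [0.461, -0.3245, 0.2314]
ee_rot: [3.138, -0.143, 0.002]
force: [0.3, -0.4, -0.5]
width: 0.002
gripper_force: 0.0
```

```bash
python3 -c "
from h import *
to(.460,-.3249,.23); print(np.round(arm.observe()['joints'],2))"
```

```text
t 10.65 p [ 0.461  -0.3245  0.2314] a -0.091 tilt [0.002 0.   ] F [ 0.35 -0.44 -0.49] w 0.002 g 0.0
dp [-0.04  0.02  0.05]
[ 0.6   0.34 -0.1   1.71  0.04  1.09 -1.18]
```

Call:
arm_command:
  dp:
    - [0,0,0]
    - [0,0,0]
    - [0,0,0]
    - [0,0,0]
    - [0,0,0]
    - [0,0,0]
    - [0,0,0]
    - [0,0,0]
    - [0,0,0]
    - [0,0,0]
  angular:
    - [0,0,-0.98]
    - [0,0,-0.98]
    - [0,0,-0.98]
    - [0,0,-0.98]
    - [0,0,-0.98]
    - [0,0,-0.98]
    - [0,0,-0.98]
    - [0,0,-0.98]
    - [0,0,-0.98]
    - [0,0,-0.92]
  claw: [0.5,0.5,0.5,0.5,0.5,0.5,0.5,0.5,0.5,0.5]

```text
clock: 11.65
position: [0.46, -0.3233, 0.2313]
ee_rot: [2.427, 1.994, 0.0]
force: [-0.0, 0.9, -0.3]
width: 0.505
gripper_force: 0.0
```

Call:
arm_command:
  dp:
    - [0,0,0]
    - [0,0,0]
  angular:
    - [0,0,0]
    - [0,0,0]
  claw: [0.5,0.5]

```text
clock: 11.85
position: [0.4599, -0.3234, 0.2312]
ee_rot: [2.437, 1.982, 0.0]
force: [0.6, 0.5, 0.4]
width: 0.499
gripper_force: 0.0
```

Run:
```python
from h import *
to(.460,-.3249,.135); d=grab('wrist','wrist2'); w=cloud(d)
m=(w[...,2]>.160)&(w[...,2]<.18)&(abs(w[...,0]-.46)<.04)&(abs(w[...,1]+.325)<.04)
r=cv2.minAreaRect(w[m][:,:2].astype(np.float32)*1000);print(m.sum(),r,w[m].mean(0))
```

```text
t 11.85 p [ 0.4599 -0.3234  0.2312] a 1.365 tilt [-0.  0.] F [0.56 0.54 0.42] w 0.499 g 0.0
dp [-0.06  0.01  3.85]
642 ((459.884521484375, -324.8789367675781), (33.38994216918945, 9.57357120513916), 78.24137115478516) [ 0.46008755 -0.32333409  0.17094434]
```

View pics/wrist2.png

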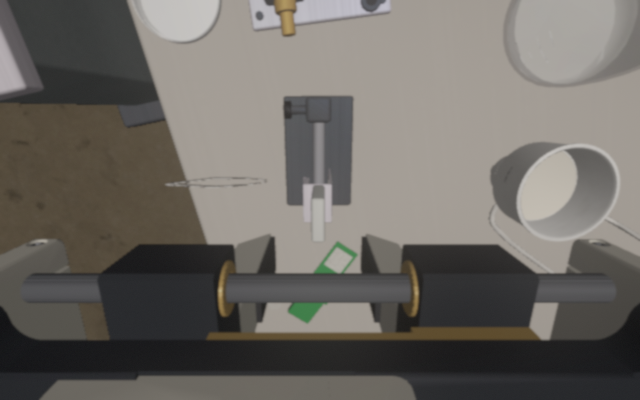

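The wrist view shows the white grip block at (318,215), centred between the open fingers and aligned with them. The green decoy is beneath at (325,285), on the bench. Descending.

Call:
arm_command:
  dp:
    - [-0.06,0,0.9]
    - [0,0,0.9]
    - [0,0,0.9]
    - [0,0,0.7]
    - [0,0,0.4]
    - [0,0,0.1]
    - [0,0,0]
  angular:
    - [0,0,0]
    - [0,0,0]
    - [0,0,0]
    - [0,0,0]
    - [0,0,0]
    - [0,0,0]
    - [0,0,0]
  claw: [0.5,0.5,0.5,0.5,0.5,0.5,0.5]

```text
clock: 12.6
position: [0.4598, -0.3248, 0.1337]
ee_rot: [2.434, 1.986, -0.0]
force: [-0.1, -0.2, 1.1]
width: 0.503
gripper_force: 0.0
```

Call:
arm_command:
  dp:
    - [0,0,0]
    - [0,0,0]
    - [0,0,0]
    - [0,0,0]
    - [0,0,0]
    - [0,0,0]
    - [0,0,0]
    - [0,0,0]
  angular:
    - [0,0,0]
    - [0,0,0]
    - [0,0,0]
    - [0,0,0]
    - [0,0,0]
    - [0,0,0]
    - [0,0,0]
    - [0,0,0]
  claw: [0,0,0,0,0,0,0,0]
  force: 20

```text
clock: 13.4
position: [0.4597, -0.3248, 0.1336]
ee_rot: [2.433, 1.987, -0.0]
force: [-0.7, 0.1, 1.9]
width: 0.106
gripper_force: 20.0
```

Call:
arm_command:
  dp:
    - [0,0,-0.3]
    - [0,0,-0.6]
    - [0,0,-0.8]
    - [0,0,-0.9]
    - [0,0,-0.9]
    - [0,0,-0.9]
    - [0,0,0]
    - [0,0,0]
  angular:
    - [0,0,0]
    - [0,0,0]
    - [0,0,0]
    - [0,0,0]
    - [0,0,0]
    - [0,0,0]
    - [0,0,-0.4]
    - [0,0,-0.38]
  claw: [0,0,0,0,0,0,0,0]

```text
clock: 14.2
position: [0.46, -0.3248, 0.2448]
ee_rot: [2.309, 2.128, 0.0]
force: [0.3, 0.2, -0.5]
width: 0.107
gripper_force: 20.0
```

```bash
python3 -c "
from h import *
to(.53,-.02,.24)"
```

```text
t 14.2 p [ 0.46   -0.3248  0.2448] a 1.489 tilt [-0.001  0.001] F [ 0.26  0.15 -0.53] w 0.107 g 20.0
dp [12.38  1.8   0.18]
```

Call:
arm_command:
  dp:
    - [0.5,0.07,0]
    - [0.95,0.14,0]
    - [0.95,0.14,0]
    - [0.95,0.14,0]
    - [0.95,0.14,0]
    - [0.95,0.14,0]
    - [0.95,0.14,0]
    - [0.95,0.14,0]
    - [0.95,0.14,0]
    - [0.95,0.14,0]
  angular:
    - [0,0,0]
    - [0,0,0]
    - [0,0,0]
    - [0,0,0]
    - [0,0,0]
    - [0,0,0]
    - [0,0,0]
    - [0,0,0]
    - [0,0,0]
    - [0,0,0]
  claw: [0,0,0,0,0,0,0,0,0,0]

```text
clock: 15.2
position: [0.5116, -0.1, 0.2436]
ee_rot: [-2.314, -2.125, 0.0]
force: [0.6, -1.6, -1.7]
width: 0.107
gripper_force: 20.0
```

Call:
arm_command:
  dp:
    - [0.95,0.14,0]
    - [0.95,0.14,0]
    - [0.5,0.1,0]
    - [0,0,0]
    - [0,0,0]
  angular:
    - [0,0,0]
    - [0,0,0]
    - [0,0,0]
    - [0,0,0]
    - [0,0,0]
  claw: [0,0,0,0,0]

```text
clock: 15.7
position: [0.526, -0.0437, 0.2434]
ee_rot: [2.313, 2.125, -0.001]
force: [0.1, -1.0, -1.8]
width: 0.112
gripper_force: 20.0
```

Run:
```python
from h import *
st(); d=grab('wrist','wrist3'); w=cloud(d)
m=(w[...,2]>.118)&(w[...,2]<.128)&(abs(w[...,0]-.565)<.03)&(w[...,1]>-.1)&(w[...,1]<.08)
P=w[m]; r=cv2.minAreaRect(P[:,:2].astype(np.float32)*1000);print(m.sum(),r)
g=cv2.cvtColor(d['frame'],cv2.COLOR_RGB2GRAY)[m]
yy=P[:,1]; b=np.arange(-.1,.08,.001); idx=np.digitize(yy,b)
med=np.median(g)
for i in range(len(b)):
    s=idx==i
    if s.sum()>5 and g[s].mean()<.85*med: print(round(b[i-1]+.0005,4),round(g[s].mean()),P[s].mean(0).round(4))
```

```text
t 15.7 p [ 0.526  -0.0437  0.2434] a 1.486 tilt [-0.001 -0.   ] F [ 0.11 -1.   -1.83] w 0.112 g 20.0
2319 ((564.1109008789062, -5.973014831542969), (173.1491241455078, 10.183539390563965), 85.137451171875)
-0.0345 94 [ 0.5612 -0.0345  0.1237]
-0.0335 86 [ 0.561  -0.0335  0.1237]
-0.0325 84 [ 0.5613 -0.0325  0.124 ]
-0.0315 87 [ 0.5616 -0.0316  0.1241]
-0.0305 89 [ 0.5613 -0.0305  0.1241]
0.0405 91 [0.5673 0.0405 0.1238]
0.0415 90 [0.5678 0.0415 0.1235]
0.0425 92 [0.5679 0.0425 0.1236]
0.0435 90 [0.5676 0.0435 0.1239]
0.0445 96 [0.5674 0.0444 0.1238]
```

View pics/wrist3.png

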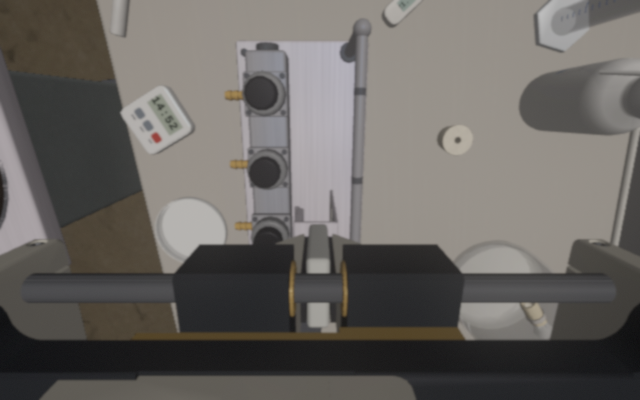

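The wrist view shows the tag held upright. The rail runs from (360,30) to (357,240), with the left band at (361,91) and the middle band at (357,181). Aiming for (0.5682, 0.0425).

Call:
arm_command:
  dp:
    - [0.7,0.27,0]
    - [0.75,0.28,0]
    - [0.75,0.28,0]
    - [0.75,0.28,0]
    - [0.63,0.28,0]
    - [0,0,0]
    - [0,0,0]
    - [0,0,0]
  angular:
    - [0,0,0]
    - [0,0,0]
    - [0,0,0]
    - [0,0,0]
    - [0,0,0]
    - [0,0,0]
    - [0,0,0]
    - [0,0,0]
  claw: [0,0,0,0,0,0,0,0]

```text
clock: 16.55
position: [0.5682, 0.0417, 0.2433]
ee_rot: [2.314, 2.124, -0.001]
force: [0.7, -0.5, -0.6]
width: 0.11
gripper_force: 20.0
```

```bash
python3 -c "
from h import *
to(.5682,.0425,.1336)"
```

```text
t 16.55 p [0.5682 0.0417 0.2433] a 1.485 tilt [-0.001 -0.   ] F [ 0.66 -0.5  -0.63] w 0.11 g 20.0
dp [ 0.04 -0.    4.39]
```

Call:
arm_command:
  dp:
    - [0.04,0,0.4]
    - [0,0,0.5]
    - [0,0,0.5]
    - [0,0,0.5]
    - [0,0,0.4]
    - [0,0,0]
  angular:
    - [0,0,0]
    - [0,0,0]
    - [0,0,0]
    - [0,0,0]
    - [0,0,0]
    - [0,0,0]
  claw: [0,0,0,0,0,0]

```text
clock: 17.15
position: [0.5674, 0.0438, 0.184]
ee_rot: [-2.311, -2.125, 0.004]
force: [0.1, 0.4, -0.7]
width: 0.109
gripper_force: 20.0
```

Call:
arm_command:
  dp:
    - [0,0,0.4]
    - [0,0,0.4]
    - [0,0,0.4]
    - [0,0,0.4]
    - [0,0,0.2]
    - [0,0,0.1]
    - [0,0,0]
    - [0,0,0]
  angular:
    - [0,0,0]
    - [0,0,0]
    - [0,0,0]
    - [0,0,0]
    - [0,0,0]
    - [0,0,0]
    - [0,0,0]
    - [0,0,0]
  claw: [0,0,0,0,0,0,0,0]

```text
clock: 17.95
position: [0.5687, 0.0443, 0.1387]
ee_rot: [2.313, 2.126, 0.001]
force: [0.6, 0.0, -0.1]
width: 0.106
gripper_force: 20.0
```

Call:
arm_command:
  dp:
    - [-0.06,0,0.08]
    - [0,0,0.06]
    - [0,0,0.03]
    - [0,0,0]
    - [0,0,0]
  angular:
    - [0,0,0]
    - [0,0,0]
    - [0,0,0]
    - [0,0,0]
    - [0,0,0]
  claw: [0,0,0,0,0]

```text
clock: 18.45
position: [0.5684, 0.0427, 0.1342]
ee_rot: [2.313, 2.126, -0.0]
force: [0.1, 0.8, -1.5]
width: 0.11
gripper_force: 20.0
```

Call:
arm_command:
  dp:
    - [0,0,0]
    - [0,0,0]
    - [0,0,0]
    - [0,0,0]
    - [0,0,0]
    - [0,0,0]
  angular:
    - [0,0,0]
    - [0,0,0]
    - [0,0,0]
    - [0,0,0]
    - [0,0,0]
    - [0,0,0]
  claw: [0.5,0.5,0.5,0.5,0.5,0.5]

```text
clock: 19.05
position: [0.5684, 0.0426, 0.1342]
ee_rot: [2.313, 2.126, -0.0]
force: [-0.1, -0.4, 1.2]
width: 0.495
gripper_force: 0.0
```

Call:
arm_command:
  dp:
    - [0,0,-0.3]
    - [0,0,-0.5]
    - [0,0,-0.8]
    - [0,0,-1]
    - [0,0,-1]
    - [0,0,-1]
    - [-1,0,0]
    - [-1,0,0]
    - [-1,0,0]
    - [-0.5,0,0]
  angular:
    - [0,0,0]
    - [0,0,0]
    - [0,0,0]
    - [0,0,0]
    - [0,0,0]
    - [0,0,0]
    - [0,0,0]
    - [0,0,0]
    - [0,0,0]
    - [0,0,0]
  claw: [0.5,0.5,0.5,0.5,0.5,0.5,0.5,0.5,0.5,0.5]

```text
clock: 20.05
position: [0.561, -0.047, 0.2503]
ee_rot: [2.314, 2.122, -0.0]
force: [0.4, 0.5, 0.6]
width: 0.498
gripper_force: 0.0
```

Call:
arm_command:
  dp:
    - [0,0,0]
    - [0,0,0]
    - [0,0,0]
  angular:
    - [0,0,0]
    - [0,0,0]
    - [0,0,0]
  claw: [0.5,0.5,0.5]

```text
clock: 20.35
position: [0.5611, -0.0427, 0.2495]
ee_rot: [-2.31, -2.128, -0.001]
force: [-0.2, 0.2, -0.5]
width: 0.496
gripper_force: 0.0
```

Run:
```python
from h import *
st(); d=grab('wrist','wrist4'); w=cloud(d)
m=(w[...,2]>.155)&(w[...,2]<.18)&(abs(w[...,0]-.568)<.05)&(abs(w[...,1]-.0425)<.05)
print(m.sum(),cv2.minAreaRect(w[m][:,:2].astype(np.float32)*1000),w[m].max(0))
```

```text
t 20.35 p [ 0.5611 -0.0427  0.2495] a 1.489 tilt [0.001 0.   ] F [-0.22  0.19 -0.51] w 0.496 g 0.0
691 ((568.3596801757812, 41.75300598144531), (32.78742218017578, 9.349526405334473), 85.67821502685547) [0.57420398 0.05826904 0.17369439]
```

View pics/wrist4.png

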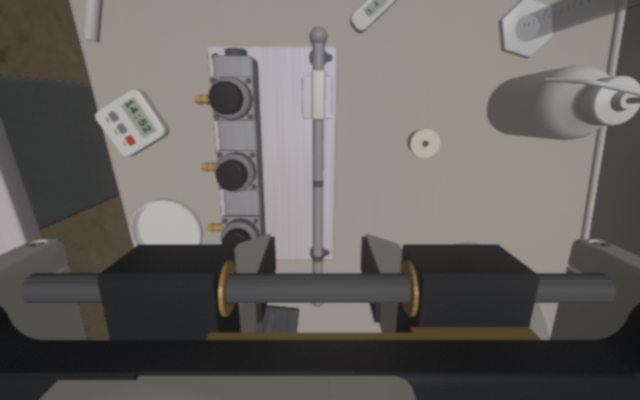

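The tag hangs upright on the rail at (318,95), on the left band, at (0.5684, 0.0418). The gripper is clear, so I'm handing in.

```bash
python3 -c "
from cell import arm
print(arm.sign_off())"
```

```text
the job is handed in; nothing more can be done
None
```

The left valve was the open one and is now clicked shut; the tag hangs free and upright on the rail within about 1 mm of that valve's band, and the job was handed in at about 20 s of the 61 s limit (no verdict was returned).

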